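# Call the line technician and point out the leaning capacitor

### The job

One blue capacitor on the circuit board was soldered in crooked: call the technician by pressing the red button of the call box fully in and letting it go, leaving the green one alone. Then point the leaning capacitor out: come down from straight above and keep the fingertips, pointing down, a centimetre or two above its silver top for at least two seconds, touching nothing on the board or its holder and never dipping close over the three upright capacitors. Finish with the hand drawn up a good hand's breadth clear of it, and the reel, tape, bottle and tip cleaner left where they stand.

Things in the scene. Friction and masses are not known exactly. Their poses are not given: they have to be found in the camera images.
- call (a joint): travel of the red call button, m: 0 released, 0.006 fully pressed. It moves straight down on a spring, about 1.2 N to start and 4 N fully in, and comes back by itself
- call_top (a point): centre of the top of the red button: a round head 30 mm across that stands 10 mm above its steel collar (46 mm across) on the call box; about 78 mm above the bench when released; moves with the button
- cancel (a joint): travel of the green cancel button (same make, 72 mm from the red one, centre to centre), m: 0 released, 0.006 fully pressed. Not to be pressed
- cancel_top (a point): centre of the top of the green button, about 78 mm above the bench
- andon: call box bolted to the bench: grey, 150 x 76 x 56 mm, yellow top plate, a black gland at its +x end. Origin at the centre of its underside, z up; the red button lies 36 mm from the centre towards its -x end, the green one 36 mm towards its +x end. It may stand left or right of the robot's centre line
- vise: fixed holder, two aluminium jaws (164 mm along x, 38 mm high, 206 mm over outsides in y, 230 over knobs) gripping a black board 140 x 180 mm, its top 30 mm above the bench. Origin on the bench under the board's centre. Four blue capacitors stand in a row at x = 32 mm, y = -63, -21, 21, 63 mm, in any order; transformer, heatsink, terminals (up to 60 mm above bench) at negative x
- leaning_cap: the crooked capacitor: a blue can 18 mm in diameter and 32 mm long with a silver top, fixed to the board. Its lower end is in the row with the others; the can leans 27 degrees (0.47 rad) from upright towards this body's +x, which may point any way over the board. Origin on the board's top surface under its foot, body z is vertical (the can is tilted within the body)
- leaning_cap_top (a point): centre of the leaning capacitor's silver top, 14.5 mm sideways (towards body +x) from its foot and 33 mm above the board, 63 mm above the bench; its rim reaches 67 mm above the bench; the point's z axis is vertical
- sound_cap1_top (a point): centre of the silver top of upright capacitor 1 (blue can, 18 mm diameter, 32 mm tall, well seated), 62 mm above the bench
- sound_cap2_top (a point): centre of the silver top of upright capacitor 2 (blue can, 18 mm diameter, 32 mm tall, well seated), 62 mm above the bench
- sound_cap3_top (a point): centre of the silver top of upright capacitor 3 (blue can, 18 mm diameter, 32 mm tall, well seated), 62 mm above the bench
- sound_cap1: upright capacitor 1, fixed to the board; origin at its foot on the board's top, z up
- sound_cap2: upright capacitor 2, fixed to the board; origin at its foot on the board's top, z up
- sound_cap3: upright capacitor 3, fixed to the board; origin at its foot on the board's top, z up
- solder: loose reel of solder standing upright: green flanges 58 mm in diameter, silver wire between, 48 mm tall, just beyond the board holder; origin at the centre of its underside
- tape: loose roll of cream tape lying flat, 96 mm outside, 76 mm inside, 45 mm tall, just beyond the call box; origin at the centre of its underside
- flux: loose amber flux bottle with black cap, 38 mm in diameter, 75 mm tall, standing on the robot's side of the board holder; origin at the centre of its underside
- tip_cleaner: loose black pot of brass wool, 72 mm in diameter, 40 mm tall, on the robot's side of the call box; origin at the centre of its underside
There are look-alikes about, which are no part of the job. Of the things that look like the tape, the middle-sized one is meant.

How it is judged:
On the way, in this order (a step that is already met when the one before it is completed fails the run):
1. the red button is pressed fully in (5 mm or more of 6) (value of joint call above 0.005 m), for 0.05 s.
2. the red button is let go and comes back up (value of joint call below 0.001 m), for 0.1 s.
3. for 2 s the tool, pointing down within 20 degrees, stays over the leaning capacitor: TCP within 12 mm sideways of its top centre, under 52 mm above it (fingertips under about 33 mm) (horizontal distance between the grasp point and leaning_cap_top below 0.012 m and z of the grasp point in the frame of leaning_cap_top between 0 and 0.052 m and angle between the grasp point's own z axis and vertical above 2.79 rad and value of joint call below 0.001 m), for 2 s.
At the end, for the whole second after the job is handed in: after the call and the two seconds of pointing, the tool point is more than 100 mm from the leaning capacitor's top, both buttons are released, and the reel, tape, bottle and tip cleaner stand upright, at rest, within 10 mm of where they were (distance between the grasp point and leaning_cap_top above 0.1 m and value of joint each of call, cancel below 0.001 m and distance of each of solder, tape, flux, tip_cleaner from where it was at the start of the episode below 0.01 m and angle between each of solder, tape, flux, tip_cleaner's own z axis and vertical below 0.1 rad and linear speed of each of solder, tape, flux, tip_cleaner below 0.02 m/s); the robot touches nothing.
It fails at once if the board, its holder or a capacitor is touched (over 0.3 N) (contact force between any of the fingers, the arm and vise above 0.3 N or contact force between any of the fingers, the arm and leaning_cap above 0.3 N or contact force between any of the fingers, the arm and sound_cap1 above 0.3 N or contact force between any of the fingers, the arm and sound_cap2 above 0.3 N or contact force between any of the fingers, the arm and sound_cap3 above 0.3 N).
It fails at once if the green button is pressed (value of joint cancel above 0.002 m).
It fails at once if an upright capacitor is pointed at: tool point within 12 mm sideways of its top's centre and less than 52 mm above it ((horizontal distance between the grasp point and sound_cap1_top below 0.012 m and z of the grasp point in the frame of sound_cap1_top between 0 and 0.052 m) or (horizontal distance between the grasp point and sound_cap2_top below 0.012 m and z of the grasp point in the frame of sound_cap2_top between 0 and 0.052 m) or (horizontal distance between the grasp point and sound_cap3_top below 0.012 m and z of the grasp point in the frame of sound_cap3_top between 0 and 0.052 m)).
It fails at once if the reel, tape, bottle or tip cleaner is lifted or shifted by more than 10 mm (distance of any of solder, tape, flux, tip_cleaner from where it was at the start of the episode above 0.01 m).
It also fails if it takes over 43 s, if anything falls off the work surface, if the arm or the gripper's body presses on something with over 40 N, if the wrist force passes 120 N, or if a joint passes its speed limit or range.

### The arm

A 7-joint arm with a two-finger parallel gripper is mounted at the origin on the work surface. World frame = base frame: x ahead of the robot, y to its left, z up, the work surface at z = 0. Lengths are in m, angles in rad, forces in N, time in s.
With the tool pointing down it reaches from about 0.425 to 0.875 m from the base axis. Payload 9.9 kg.
Tool frame: the origin (TCP) lies between the finger pads, 19 mm behind the fingertips; this is the grasp point; z points along the fingers, y is the line along which they close (so a half turn about z gives the same grasp; the last joint's range is limited). The gripper opens to 85 mm and grips with 20 to 120 N. Pads are 22 mm wide; open, the fingers measure 114 mm over their backs; the gripper's body (76 mm by 85 mm) begins 54 mm behind the grasp point. The pads swing forward as they close: fully open they stand 13 mm farther back than shut.
Start: joints at [-1.21, 0.576, 0.025, 1.437, -0.015, 1.129, -0.057], TCP at [0.29, 0.609, 0.25] pointing down, gripper open.
Joint ranges: [-2.76, 2.76], [-0.34, 2.15], [-1.52, 1.57], [0.19, 2.46], [-1.09, 4.23], [0.17, 1.99], [-2.82, 2.82]. Speed limits (rad/s): [2.22, 2.22, 3.01, 3.01, 3.14, 3.14, 3.14].

### API

Orientations are given as a 3x3 rotation matrix whose columns are the frame's x, y, z axes.
In Python, from cell import arm gives the robot as it stands.
- The arm moves only by the shell command python3 -m creep 'ROWS' [FORCE]. ROWS is JSON, a list that holds one entry, the list of rows, each a list of 7 numbers: the shift along the tool's x, y, z in mm, then the turn, a rotation vector about the tool's x, y, z in degrees, then the opening, from -1 (shut) to 1 (fully open), so that 0 is half open. A call has 1 to 12 rows; each row shifts and turns the commanded pose from where the row before left it, along the tool's axes as they then stand; what a row does not reach is not made up. A row lasts 1/10 s, in which the tool goes at most 50 mm and 8.59 degrees, less where a joint would pass 70% of its speed; a pose out of reach is approached as far as the arm can. A call is refused whole if a number of a shift passes 50 or a number of a turn 8.59, either way. A call with a gripper value outside its range is refused whole. The fingers move at their own pace and stop on an object; FORCE is the grip in N (left out, the last holds). Time passes only in rows, so rows that do not move let the fingers close. It gives the time, the measured TCP pose, the force, the opening and the grip force at its end, in the units of the state.
- arm.get_state(): the state, without advancing time (a new reading comes with each control period).
- arm.get_image(name): name is "scene" or "side" or "wrist"; returns (picture, depth): 400x640x3 uint8, red, green, blue; 400x640 float32, m along the optical axis (not along the pixel's ray), 0 where there is no reading.
- arm.camera_params(name): a dict with "fx", "fy", "cx", "cy" (pixels), "origin" and "orientation" of the camera in the world. Camera axes: x right, y up, looking along -z (the intrinsics and any distortion apply to the point x, -y, -z); pixel columns grow to the right and rows downward; lengths in m; the calibration is good to about 2 mm. The wrist camera is an equidistant fisheye: a pixel r from the principal point sees the ray r / f radians off the axis. A picture is of the moment at which its call begins: read the wrist's pose just before it. camera_params takes no time and is no camera call; for the wrist camera it gives the pose at the moment of the call.
- arm.job_done(): hands the job in; it is judged then, once.
Trained networks look in the newest picture that a camera, given by its name, has taken for a name from the list of things; names that differ only in an ending like _2 or _b are one class to them, and where a whole thing is asked for, a point or a joint stands for the part that bears it (a point fixed in the world has none). Each returns a list of dicts, best first, with "conf" (0 to 1); they miss things now and then, are a little off and sometimes report something else, mostly with a low value. They report only what shows in the picture. A call takes as long as a camera call. They do not tell look-alikes from the thing itself.
- arm.boxes_of(camera, label): "point" ([column, row] in pixels, amid what is visible of it).
The state is a dict: "clock": time; "qpos": joint angles; "joint_velocities": joint speeds; "tau": joint torques, N m; "tool_pos": TCP position; "ee_rot": TCP orientation; "contact_force": force on the tool from outside, world axes, zero at the start; "ft_torque": the same for the moment, N m; "gripper_width": finger opening in m; "grip_force": force on a finger pad.
Only numpy, scipy, OpenCV 4.12 (cv2) and the standard library are available. Lean on these libraries where they do the work, as an engineer would, in place of code of your own. Each camera call takes 0.05 s, during which the arm holds its last target. There are 200 camera calls.

## Working session

There is one attempt and no reset: what is moved stays moved. The work goes in short steps, Python scripts to look and compute and a shell command to move; the robot and the scene stay as the last step left them, time stands still between calls to the robot, and variables do not carry over. Pictures are saved under pics/ and viewed, at most 10 in all, crops included, and the job is handed in when it is done.

```bash
mkdir -p pics; cat > h.py <<'E'
import numpy as np, cv2
from cell import arm
def world(cam,px,d,P=None):
    P=P or arm.camera_params(cam); x=(px[0]-P['cx'])/P['fx']; y=(px[1]-P['cy'])/P['fy']
    if cam=='wrist':
        r=np.hypot(x,y); k=np.tan(r)/r if r>1e-9 else 1; x*=k; y*=k
    return np.array(P['origin'])+np.array(P['orientation'])@(np.array([x,-y,-1])*d)
def look(cam,fn=None):
    P=arm.camera_params(cam); im,d=arm.get_image(cam)
    if fn: cv2.imwrite('pics/'+fn,im[:,:,::-1])
    return im,d,P
E
python3 - <<'E'
from h import *
s=arm.get_state(); print(s['clock'],s['tool_pos'],s['ee_rot'])
ims=[]
for c in('scene','side'):
    im,d,P=look(c,c+'0.png'); print(c,P['origin'],P['fx'])
    np.save(c+'_d.npy',d)
    for l in('call_top','cancel_top','vise','leaning_cap','leaning_cap_top','sound_cap1_top','solder','tape','flux','tip_cleaner'):
        for b in arm.boxes_of(c,l)[:4]:
            u,v=map(int,np.round(b['point'])); z=d[v,u]
            print(c,l,round(b['conf'],2),(u,v),world(c,b['point'],z,P).round(3) if z else None)
E
```

```text
0.0 [0.29023929 0.60895017 0.24915823] [[-9.02720440e-01  4.30227170e-01 -6.23721587e-04]
 [ 4.30227612e-01  9.02719164e-01 -1.52098632e-03]
 [-9.13242078e-05 -1.64136769e-03 -9.99998649e-01]]
scene [0.99080554 0.3434399  0.57728393] 425.6584675697164
scene call_top 0.69 (265, 176) [ 0.543 -0.141  0.079]
scene call_top 0.52 (405, 277) [0.572 0.187 0.055]
scene cancel_top 0.71 (238, 195) [ 0.614 -0.139  0.078]
scene cancel_top 0.22 (380, 260) [0.572 0.14  0.062]
scene vise 0.71 (405, 274) [0.573 0.186 0.062]
scene vise 0.66 (435, 279) [0.524 0.22  0.03 ]
scene vise 0.22 (462, 246) [0.441 0.225 0.042]
scene leaning_cap 0.69 (378, 258) [0.574 0.138 0.066]
scene leaning_cap_top 0.73 (380, 260) [0.573 0.14  0.061]
scene leaning_cap_top 0.47 (431, 292) [0.573 0.231 0.055]
scene leaning_cap_top 0.28 (237, 194) [ 0.614 -0.144  0.078]
scene leaning_cap_top 0.17 (262, 173) [ 0.54  -0.15   0.078]
scene sound_cap1_top 0.79 (428, 291) [0.577 0.228 0.057]
scene sound_cap1_top 0.65 (452, 303) [0.575 0.266 0.059]
scene solder 0.72 (237, 196) [ 0.618 -0.139  0.077]
scene solder 0.64 (370, 328) [0.678
[... 400 characters left out ...]
307, 159) [ 0.607 -0.144  0.077]
side cancel_top 0.6 (314, 263) [0.566 0.139 0.059]
side vise 0.73 (335, 330) [0.527 0.242 0.029]
side leaning_cap 0.46 (315, 265) [0.565 0.143 0.059]
side leaning_cap 0.22 (385, 183) [ 0.443 -0.135  0.033]
side leaning_cap_top 0.68 (312, 268) [0.569 0.141 0.05 ]
side leaning_cap_top 0.25 (406, 323) [0.426 0.235 0.047]
side sound_cap1_top 0.5 (311, 308) [0.562 0.23  0.059]
side solder 0.64 (257, 296) [0.649 0.203 0.045]
side tape 0.76 (225, 245) [0.72  0.109 0.059]
side tape 0.72 (282, 154) [ 0.675 -0.233  0.031]
side tape 0.6 (251, 180) [ 0.736 -0.163  0.001]
side flux 0.88 (406, 322) [0.426 0.234 0.048]
side tip_cleaner 0.64 (384, 180) [ 0.444 -0.141  0.036]
```

```bash
python3 - <<'E'
import cv2
a=cv2.imread('pics/scene0.png');b=cv2.imread('pics/side0.png')
cv2.imwrite('pics/c1.png',cv2.resize(a[210:350,320:500],None,fx=4,fy=4))
cv2.imwrite('pics/c2.png',cv2.resize(b[230:370,230:410],None,fx=4,fy=4))
E
```

```text
(no output)
```

View pics/scene0.png

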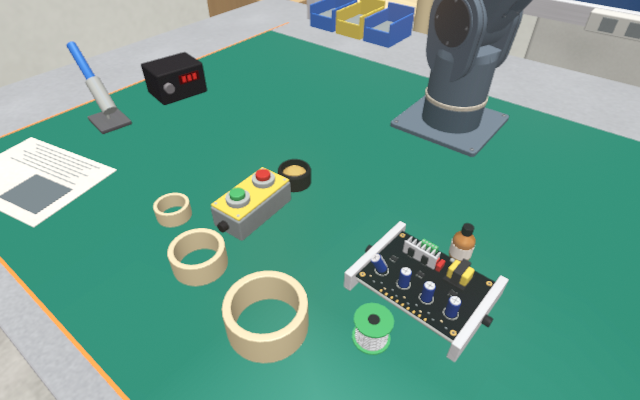

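View pics/c1.png

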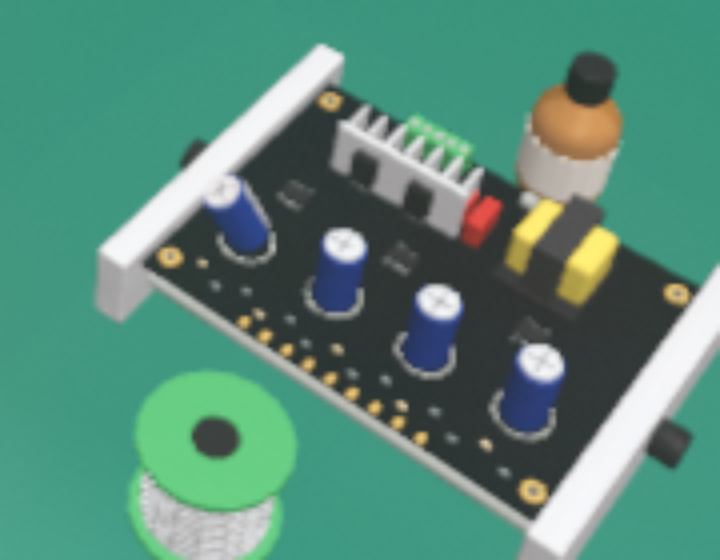

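View pics/c2.png

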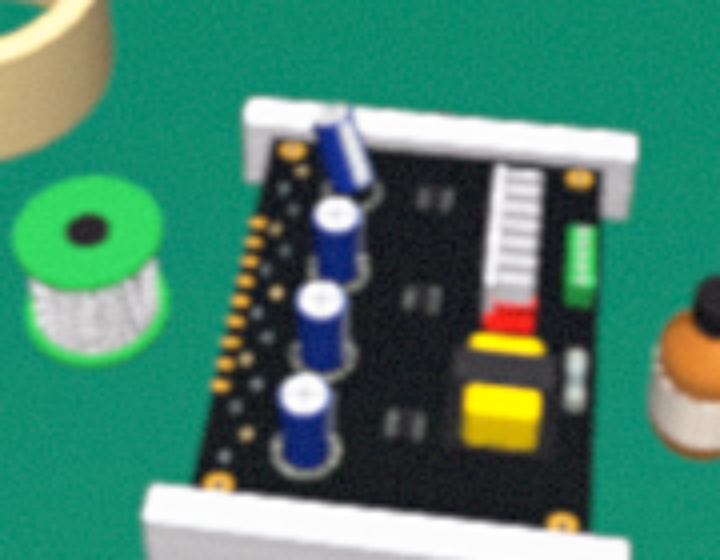

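The leaning capacitor is the -y-most one. Its silver top is at about (375,257) in the scene view and (313,257) in the side view. The other blue cans, at scene (405,272), (429,285) and (455,300), stand upright. The red button is at scene (263,175), with green at (238,195), and the middle-sized tape roll is at (198,256). Next I triangulate the button and the top.

```bash
python3 - <<'E'
from h import *
S=arm.get_state();R=np.array(S['ee_rot']);t=np.array(S['tool_pos'])
def ray(c,px):
    P=arm.camera_params(c);o=np.array(P['origin']);d=world(c,px,1,P)-o;return o,d/np.linalg.norm(d)
def tri(a,b):
    A=0;B=0
    for o,d in(ray('scene',a),ray('side',b)):
        M=np.eye(3)-np.outer(d,d);A=A+M;B=B+M@o
    return np.linalg.solve(A,B)
def at(c,px,z):
    o,d=ray(c,px);return (o+d*(z-o[2])/d[2]).round(4)
print('lean tri',tri((375.5,257),(313,257.5)).round(4),at('scene',(375.5,257),.063),at('side',(313,257.5),.063))
for a,b in(((405.8,271),(314,284)),((429.5,285),(310,305)),((455,300),(306,328.5))): print('sound',tri(a,b).round(4))
# colour centroid of red/green heads at their top height
for c in('scene','side'):
    im=cv2.imread(f'pics/{c}0.png').astype(int);d=np.load(c+'_d.npy');b,g,r=im[...,0],im[...,1],im[...,2]
    for n,m in(('red',(r>150)&(g<60)),('grn',(g>110)&(r<90)&(b<110))):
        pts=[world(c,(u,v),d[v,u]) for v,u in zip(*np.where(m))]
        p=np.array([q for q in pts if .072<q[2]<.084 and q[1]<0])
        if len(p): print(c,n,len(p),p.mean(0).round(4),p.min(0).round(3),p.max(0).round(3))
E
```

```text
lean tri [0.57   0.1299 0.0616] [0.5723 0.1317 0.063 ] [0.5694 0.1298 0.063 ]
sound [0.5631 0.1824 0.0583]
sound [0.5652 0.2243 0.0591]
sound [0.5667 0.2662 0.0594]
scene red 16 [ 0.5453 -0.1439  0.073 ] [ 0.534 -0.156  0.072] [ 0.552 -0.136  0.076]
scene grn 32 [ 0.6056 -0.1549  0.0742] [ 0.281 -0.637  0.072] [ 0.624 -0.133  0.077]
side red 77 [ 0.5349 -0.1481  0.0762] [ 0.524 -0.164  0.072] [ 0.546 -0.137  0.079]Traceback (most recent call last):
  File "<stdin>", line 18, in <module>
  File "h.py", line 4, in world
    P=P or arm.camera_params(cam); x=(px[0]-P['cx'])/P['fx']; y=(px[1]-P['cy'])/P['fy']
           ~~~~~~~~~~~~~~~~~^^^^^
ValueError: time passes only in moves, steps and waits
```

The triangulated heights and the 42 mm spacing are right. The leaning top is at about (0.570, 0.130, 0.062) and the red button at about (0.540, -0.145). I'm moving above the red button with the fingers shut.

```bash
python3 -m creep '[[[-13,-14,0,0,0,0,-1],[-27,-28,0,0,0,0,-1],[-27,-28,0,0,0,0,-1],[-27,-28,0,0,0,0,-1],[-27,-28,0,0,0,0,-1],[-27,-28,0,0,0,0,-1],[-27,-28,0,0,0,0,-1],[-27,-28,0,0,0,0,-1],[-27,-28,0,0,0,0,-1],[-27,-28,0,0,0,0,-1],[-27,-28,0,0,0,0,-1],[-27,-28,0,0,0,0,-1]]]' 20
python3 -m creep '[[[-27,-28,0,0,0,0,-1],[-27,-28,0,0,0,0,-1],[-27,-28,0,0,0,0,-1],[-27,-28,0,0,0,0,-1],[-27,-28,0,0,0,0,-1],[-27,-28,0,0,0,0,-1],[-27,-28,0,0,0,0,-1],[-27,-28,0,0,0,0,-1],[-14,-15,0,0,0,0,-1],[-10,-12,0,0,0,0,-1],[0,0,0,0,0,0,-1],[0,0,0,0,0,0,-1]]]'
```

```text
clock: 2.3
tool_pos: [0.4321, 0.1838, 0.2503]
ee_rot: [[-0.903, 0.43, 0.001], [0.43, 0.903, 0.0], [-0.0, 0.001, -1.0]]
contact_force: [0.8, 1.3, -0.2]
gripper_width: -0.0002
grip_force: 0.0
clock: 3.5
tool_pos: [0.5402, -0.1436, 0.2499]
ee_rot: [[-0.903, 0.43, -0.0], [0.43, 0.903, 0.001], [0.001, 0.001, -1.0]]
contact_force: [-0.3, -0.1, -0.0]
gripper_width: -0.0002
grip_force: 0.0
```

```bash
python3 - <<'E'
from h import *
im,d,P=look('wrist','w1.png')
b=im.astype(int);H=[]
for n,m in(('red',(b[...,0]>130)&(b[...,1]<80)&(b[...,2]<80)),('grn',(b[...,1]>120)&(b[...,0]<90)&(b[...,2]<110))):
    p=[(*world('wrist',(u,v),d[v,u],P),u,v) for v,u in zip(*np.where(m)) if d[v,u]>0]
    p=np.array(p); p=p[(p[:,2]>.07)&(p[:,2]<.088)] if len(p) else p
    if len(p): print(n,len(p),np.median(p,0).round(4),p.min(0).round(3),p.max(0).round(3))
for l in('call_top','cancel_top'):
    for q in arm.boxes_of('wrist',l)[:3]:
        u,v=map(int,np.round(q['point'])); print(l,q['conf'],(u,v),world('wrist',q['point'],d[v,u],P).round(4))
E
```

```text
red 600 [ 5.366e-01 -1.520e-01  7.780e-02  3.170e+02  1.800e+02] [ 5.23e-01 -1.66e-01  7.50e-02  3.03e+02  1.66e+02] [ 5.51e-01 -1.38e-01  8.00e-02  3.31e+02  1.93e+02]
grn 464 [ 6.085e-01 -1.485e-01  7.780e-02  3.500e+02  2.370e+02] [ 5.95e-01 -1.62e-01  7.50e-02  3.37e+02  2.26e+02] [ 6.22e-01 -1.35e-01  8.00e-02  3.62e+02  2.49e+02]
call_top 0.89 (317, 180) [ 0.5367 -0.1517  0.0784]
cancel_top 0.92 (352, 234) [ 0.6062 -0.1446  0.0783]
```

View pics/w1.png

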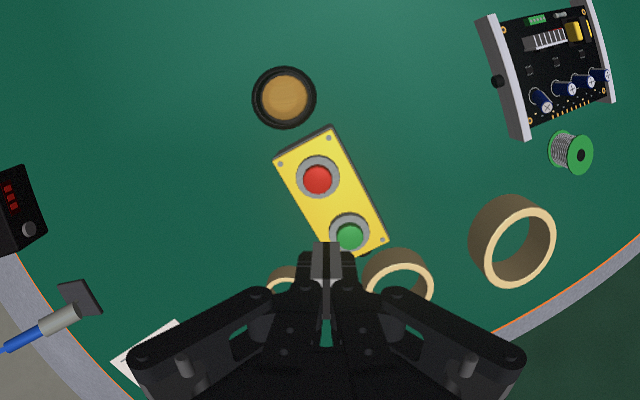

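The wrist view shows the red button at (317,180) and green at (350,237). The red top is at about (0.537, -0.151, 0.078). I'm descending over it.

```bash
python3 -m creep '[[[0,-4,10,0,0,0,-1],[0,-3,25,0,0,0,-1],[0,0,30,0,0,0,-1],[0,0,30,0,0,0,-1],[0,0,25,0,0,0,-1],[0,0,15,0,0,0,-1],[0,0,8,0,0,0,-1],[0,0,2,0,0,0,-1],[0,0,0,0,0,0,-1],[0,0,0,0,0,0,-1]]]'
```

```text
clock: 4.65
tool_pos: [0.5378, -0.151, 0.1058]
ee_rot: [[-0.903, 0.43, 0.001], [0.43, 0.903, -0.0], [-0.001, 0.0, -1.0]]
contact_force: [-0.5, 0.4, -0.4]
gripper_width: 0.0001
grip_force: 0.0
```

```bash
python3 -m creep '[[[0,0,2,0,0,0,-1],[0,0,2,0,0,0,-1],[0,0,2,0,0,0,-1],[0,0,2,0,0,0,-1],[0,0,1,0,0,0,-1],[0,0,1,0,0,0,-1],[0,0,1,0,0,0,-1],[0,0,1,0,0,0,-1],[0,0,0,0,0,0,-1],[0,0,0,0,0,0,-1]]]'
```

```text
clock: 5.65
tool_pos: [0.5374, -0.1509, 0.0931]
ee_rot: [[-0.903, 0.43, 0.0], [0.43, 0.903, -0.0], [-0.0, 0.0, -1.0]]
contact_force: [-0.5, 0.4, 2.8]
gripper_width: 0.0
grip_force: 1.4
```

```bash
python3 -m creep '[[[0,0,1,0,0,0,-1],[0,0,1,0,0,0,-1],[0,0,1,0,0,0,-1],[0,0,0.5,0,0,0,-1],[0,0,0,0,0,0,-1],[0,0,0,0,0,0,-1]]]'
```

```text
clock: 6.25
tool_pos: [0.5374, -0.1509, 0.0905]
ee_rot: [[-0.903, 0.43, 0.001], [0.43, 0.903, 0.0], [-0.001, 0.0, -1.0]]
contact_force: [-4.4, 1.9, 17.1]
gripper_width: -0.0002
grip_force: 8.8
```

The button is fully in: 17 N, 6–7 mm of travel. I'm releasing it, rising and moving over to the leaning capacitor, staying high.

```bash
python3 -m creep '[[[0,0,-2,0,0,0,-1],[0,0,-5,0,0,0,-1],[0,0,-8,0,0,0,-1],[0,0,-15,0,0,0,-1],[0,0,-30,0,0,0,-1],[0,0,-35,0,0,0,-1],[0,0,-35,0,0,0,-1],[0,0,-25,0,0,0,-1],[0,0,-8,0,0,0,-1],[5,15,0,0,0,0,-1],[10,30,0,0,0,0,-1],[10,30,0,0,0,0,-1]]]'
python3 -m creep '[[[10,30,0,0,0,0,-1],[10,30,0,0,0,0,-1],[10,30,0,0,0,0,-1],[10,30,0,0,0,0,-1],[10,30,0,0,0,0,-1],[10,28,0,0,0,0,-1],[6,15,0,0,0,0,-1],[0,0,0,0,0,0,-1],[0,0,0,0,0,0,-1],[0,0,0,0,0,0,-1]]]'
python3 - <<'E'
from h import *
print(arm.get_state()['tool_pos'])
im,d,P=look('wrist','w2.png'); np.savez('w2.npz',d=d,o=P['origin'],R=P['orientation'],k=[P[x] for x in('fx','fy','cx','cy')])
for l in('leaning_cap_top','sound_cap1_top','cancel_top'):
    for q in arm.boxes_of('wrist',l)[:4]:
        u,v=map(int,np.round(q['point'])); print(l,round(q['conf'],2),(u,v),world('wrist',q['point'],d[v,u],P).round(4))
cv2.imwrite('pics/w2c.png',cv2.resize(im[100:300,200:440,::-1],None,fx=3,fy=3))
E
```

```text
clock: 7.45
tool_pos: [0.5463, -0.0705, 0.251]
ee_rot: [[-0.902, 0.431, -0.002], [0.431, 0.902, 0.0], [0.002, -0.001, -1.0]]
contact_force: [-0.2, 0.3, 0.2]
gripper_width: -0.0
grip_force: 0.0
clock: 8.45
tool_pos: [0.5704, 0.1284, 0.2522]
ee_rot: [[-0.902, 0.432, -0.001], [0.432, 0.902, -0.001], [0.0, -0.001, -1.0]]
contact_force: [1.7, 0.5, -0.8]
gripper_width: -0.0002
grip_force: 0.0
[0.5703578  0.12840917 0.25221363]
leaning_cap_top 0.64 (333, 165) [0.5644 0.1391 0.0619]
sound_cap1_top 0.79 (403, 136) [0.5667 0.218  0.062 ]
sound_cap1_top 0.45 (110, 176) [ 0.4461 -0.1398  0.0351]
cancel_top 0.8 (154, 290) [ 0.607  -0.1451  0.0772]
```

View pics/w2c.png

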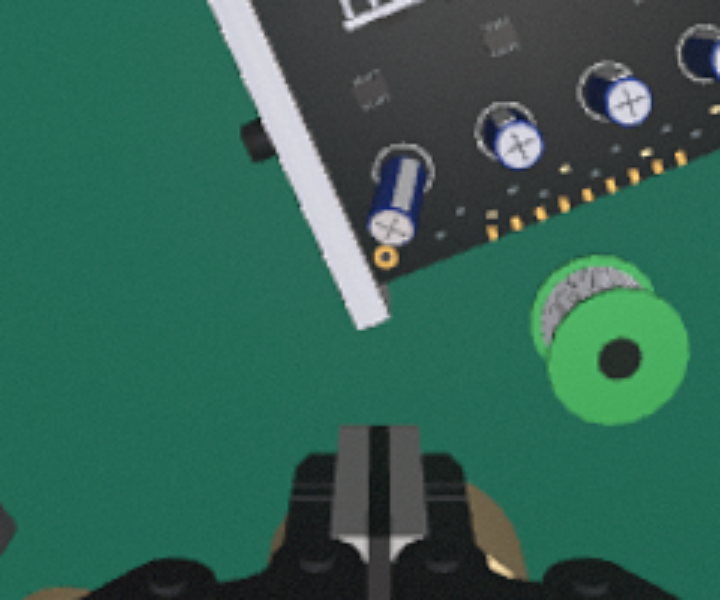

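The wrist crop shows the leaning top at (330,175), with upright tops at (373,148) and (410,133). I'll compute where each lies.

```bash
python3 - <<'E'
from h import *
z=np.load('w2.npz');P=dict(origin=z['o'],orientation=z['R'],**dict(zip(('fx','fy','cx','cy'),z['k'])));d=z['d']
o=P['origin']
for px,h in(((330.3,175.3),.063),((373,148),.062),((409.7,133.3),.062)):
    r=world('wrist',px,1,P)-o; u,v=map(int,np.round(px))
    print((o+r*(h-o[2])/r[2]).round(4),world('wrist',px,d[v,u],P).round(4))
E
```

```text
[0.5725 0.132  0.063 ] [0.5724 0.132  0.0632]
[0.5651 0.1842 0.062 ] [0.565  0.1842 0.0626]
[0.5669 0.226  0.062 ] [0.5667 0.2258 0.0627]
```

Two views agree on about (0.572, 0.1315, 0.063). I'm going straight down to TCP z ≈ 0.101, which leaves the tips about 19 mm above the top, and dwelling there.

```bash
python3 -m creep '[[[0,3,5,0,0,0,-1],[0,0,15,0,0,0,-1],[0,0,25,0,0,0,-1],[0,0,30,0,0,0,-1],[0,0,25,0,0,0,-1],[0,0,20,0,0,0,-1],[0,0,14,0,0,0,-1],[0,0,9,0,0,0,-1],[0,0,5,0,0,0,-1],[0,0,2,0,0,0,-1],[0,0,0,0,0,0,-1],[0,0,0,0,0,0,-1]]]'
python3 - <<'E'
from h import *
im,d,P=look('side','s2.png'); cv2.imwrite('pics/s2c.png',cv2.resize(im[180:340,220:420,::-1],None,fx=3,fy=3))
E
```

```text
clock: 9.85
tool_pos: [0.5722, 0.133, 0.1031]
ee_rot: [[-0.903, 0.43, 0.001], [0.43, 0.903, 0.0], [-0.001, 0.001, -1.0]]
contact_force: [0.0, -0.3, 0.8]
gripper_width: 0.0002
grip_force: 0.0
```

View pics/s2c.png

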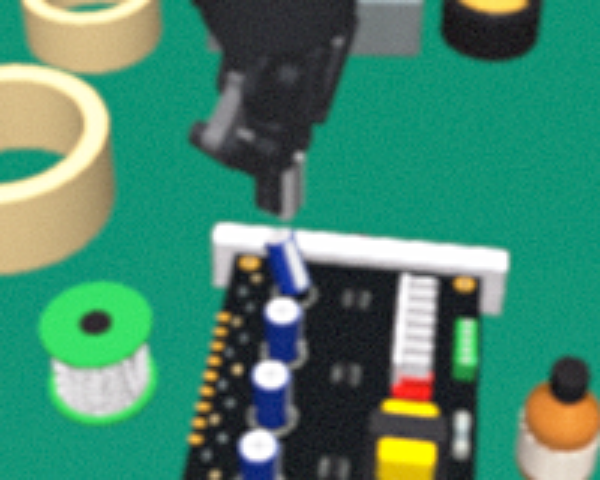

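The side view shows the fingertips at crop (280,213), just above the leaning capacitor's top at (283,238) and clear of everything. I'll hold for over 2 s and then rise.

```bash
python3 -m creep '[[[0,0,1,0,0,0,-1],[0,0,0,0,0,0,-1],[0,0,0,0,0,0,-1],[0,0,0,0,0,0,-1],[0,0,0,0,0,0,-1],[0,0,0,0,0,0,-1],[0,0,0,0,0,0,-1],[0,0,0,0,0,0,-1],[0,0,0,0,0,0,-1],[0,0,0,0,0,0,-1],[0,0,0,0,0,0,-1],[0,0,0,0,0,0,-1]]]'
python3 -m creep '[[[0,0,0,0,0,0,-1],[0,0,0,0,0,0,-1],[0,0,0,0,0,0,-1],[0,0,0,0,0,0,-1],[0,0,0,0,0,0,-1],[0,0,0,0,0,0,-1],[0,0,0,0,0,0,-1],[0,0,0,0,0,0,-1],[0,0,0,0,0,0,-1],[0,0,0,0,0,0,-1],[0,0,0,0,0,0,-1],[0,0,0,0,0,0,-1]]]'
python3 -m creep '[[[0,0,-5,0,0,0,-1],[0,0,-15,0,0,0,-1],[0,0,-25,0,0,0,-1],[0,0,-30,0,0,0,-1],[0,0,-30,0,0,0,-1],[0,0,-25,0,0,0,-1],[0,0,-15,0,0,0,-1],[0,0,-5,0,0,0,-1],[0,0,0,0,0,0,-1],[0,0,0,0,0,0,-1],[0,0,0,0,0,0,-1]]]'
python3 -c "
from cell import arm
print(arm.job_done())"
```

```text
clock: 11.1
tool_pos: [0.5718, 0.1329, 0.1015]
ee_rot: [[-0.903, 0.43, 0.0], [0.43, 0.903, -0.0], [-0.0, -0.0, -1.0]]
contact_force: [0.0, -0.0, -0.0]
gripper_width: -0.0002
grip_force: 0.0
clock: 12.3
tool_pos: [0.5718, 0.1329, 0.1015]
ee_rot: [[-0.903, 0.43, -0.0], [0.43, 0.903, -0.0], [-0.0, -0.0, -1.0]]
contact_force: [-0.2, 0.3, 0.3]
gripper_width: 0.0001
grip_force: 0.0
clock: 13.4
tool_pos: [0.5713, 0.1328, 0.2504]
ee_rot: [[-0.903, 0.43, -0.002], [0.43, 0.903, -0.001], [0.001, -0.001, -1.0]]
contact_force: [0.9, -0.3, 0.0]
gripper_width: -0.0
grip_force: 0.0
the job is handed in; nothing more can be done
None
```

I pressed the red button fully in and released it, held the fingertips about 2 cm above the leaning capacitor for over two seconds, then raised the hand about 19 cm clear and handed the job in at 13.4 s; no verdict came back, and I took no final picture of the loose items.

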